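# Tap a lens carrier onto the index line of a flexure stage

## Task

Centre the lens carrier on the index line of the spring-floored stage by gentle taps from both ends, as one does to take up the backlash. First tap it from the end it is parked at until, let go, it rests about 1 cm past the line; then tap it back from the opposite end until, let go, it rests with its line on the stage's index line. Never bang or lift the carrier (keep every tap under 15 N), and leave the things round the stage alone.

Things in the scene. Friction and masses are not known exactly. Their poses are not given: they have to be found in the camera images.
- stage: Fixed flexure stage, a straight open-ended trough: grey base 280 x 116 mm, two aluminium guide rails 270 mm long, 18 mm wide, along its x axis, tops 54 mm above the worktop, 68 mm apart inside. Origin: centre of its underside, on the worktop; x along the trough, y across, z up. The carrier is always parked off the middle toward +x; its end faces are free.
- index (a point): Index line: 2 mm black line across both rail tops at the middle of the trough (short scale lines at 20 and 40 mm each side). The point lies on the trough's centre line at rail-top height, 54 mm above the worktop; axes as the stage's. Fixed.
- floor_rest (a point): Middle of the trough's steel floor plate at rest (250 mm long, top 22 mm above the worktop). The plate carries the carrier on leaf springs, 400 N/m: it gives along x under a push (at most 18 mm each way) and springs back with the carrier on letting go, by push/400 m: 4 to 14 mm, as unknown friction and weight decide. This point is fixed; axes as the stage's.
- carrier: Dark steel block, 0.5 to 0.95 kg, 100 mm long (x, along the trough), 64 wide (2 mm play to each rail), 35 high, top 57 mm above the worktop; lens window, 2 mm white line at mid-top. Slides along the trough only; meet it at 20 mm/s or less. Too long to grip: push its end faces (50 mm from its middle) with closed fingertips lowered between the rails. Origin: underside centre; axes as stage.
- vial_red: Bystander: small standing glass vial with a cap, 21 mm across, 54 mm high. Origin under its centre. Leave alone.
- beaker: Bystander: 50 ml glass beaker, 47 mm across, 60 mm high. Origin under its centre. Leave alone.
- bottle: Bystander: standing white reagent bottle, 50 mm across, 90 mm high. Origin under its centre. Leave alone.
Not all that is in view belongs to the job. What is shaped like the carrier but green or red is not meant.

How it is judged:
By the outcome, as a careful person would: the job done as asked, in the order asked, and still so for the second after the job is handed in, with the robot touching nothing.
It also fails if it takes over 64 s, if anything falls off the work surface, if the arm or the gripper's body presses on something with over 40 N, if the wrist force passes 120 N, or if a joint passes its speed limit or range.

## Robot

A 7-joint arm with a two-finger parallel gripper is mounted at the origin on a cart in front of the work surface, level with it; the furniture and walls round the work are solid. World frame = base frame: x ahead of the robot, y to its left, z up, the work surface at z = 0. Lengths are in m, angles in rad, forces in N, time in s.
With the tool pointing down it reaches from about 0.4 to 0.875 m from the base axis. Payload 19.3 kg.
Tool frame: the origin (TCP) lies midway between the tips of the shut fingers; the grasp point (between the pads) lies 19 mm behind it; x points along the fingers, y is the direction in which the jaws open and shut, and the axes are right-handed (so a half turn about x gives the same grasp; the last joint's range is limited). The gripper opens to 85 mm and grips with 20 to 120 N. Pads are 22 mm wide; open, the fingers measure 114 mm over their backs; the gripper's body (76 mm by 85 mm) begins 54 mm behind the grasp point. The pads swing forward as they close: fully open they stand 13 mm farther back than shut.
Start: joints at [-0.07, 0.521, -0.036, 1.599, 0.021, 1.021, -0.113], TCP at [0.625, -0, 0.231] pointing down, gripper open.
Joint ranges: [-2.91, 2.91], [-0.3, 2.13], [-1.5, 1.42], [0.17, 2.43], [-1.26, 4.41], [0.16, 1.93], [-2.52, 2.52]. Speed limits (rad/s): [1.89, 1.89, 2.39, 2.39, 3.01, 3.01, 3.01].

## Interface

Orientations are given as [roll, pitch, yaw] about the fixed x, y, z axes, in that order (R = Rz(yaw) Ry(pitch) Rx(roll)).
In Python, from workcell import telemetry, vision, workorder gives the robot as it stands. The module is installed in compiled form; this text tells all that it offers.
- The arm moves only by the tool play_rows, never from a script. Its argument "deltas" is a list of rows, each a list of 7 numbers: the shift along the world's x, y, z in mm, then the turn, a rotation vector about the world's x, y, z in degrees, then the finger opening in mm, from 0 to 85.4. In form: [[x, y, z, wx, wy, wz, jaw], ...]. A call has 1 to 8 rows; each row shifts and turns the commanded pose from where the row before left it; what a row does not reach is not made up. A row lasts 1/8 s, in which the tool goes at most 62.5 mm and 10.7 degrees, less where a joint would pass 70% of its speed; a pose out of reach is approached as far as the arm can. A call with a gripper value outside its range is refused whole. The fingers move at their own pace and stop on an object; "grip_force" is the grip in N (left out, the last holds). Time passes only in rows, so rows that do not move let the fingers close. It gives the time, the measured TCP pose, the force and the opening at its end, in the units of the state.
- telemetry.observe(): the state, without advancing time (a new reading comes with each control period).
- vision.grab_frame(name): name is "scene" or "side" or "wrist"; returns the picture (420x560x3 uint8, red, green, blue); there is no depth.
- vision.camera_info(name): a dict with "mtx" (3x3 intrinsics, pixels), "rvec" (rotation vector, rad) and "tvec" (3), from world to camera coordinates, as OpenCV has them. Camera axes: x right, y down, z forward; pixel columns grow to the right and rows downward; lengths in m; the calibration is good to about 2 mm. A picture is of the moment at which its call begins: read the wrist's pose just before it. camera_info takes no time and is no camera call; for the wrist camera it gives the pose at the moment of the call.
- workorder.job_done(): hands the job in, once; it reports no verdict.
The state is a dict: "clock": time; "qpos": joint angles; "qd": joint speeds; "joint_efforts": joint torques, N m; "position": TCP position; "tool_rot": TCP orientation; "force": force on the tool from outside, world axes, zero at the start; "moment": the same for the moment, N m; "grip_width": finger opening in m.
Only numpy, scipy, OpenCV 4.12 (cv2) and the standard library are available. Lean on these libraries where they do the work, as an engineer would, in place of code of your own. Each camera call takes 0.05 s, during which the arm holds its last target. There are 200 camera calls.

## Working session

There is one attempt and no reset: what is moved stays moved. The work goes in short steps, Python scripts to look and compute and a tool call to move; the robot and the scene stay as the last step left them, time stands still between calls to the robot, and variables do not carry over. Pictures are saved under pics/ and viewed, about 8 in all and at most 12, crops included, and the job is handed in when it is done.

Besides the shell and the picture viewer there is one more tool, called after "Call:" by a JSON object that holds its "method" and its "body". play_rows: Moves the arm, as the interface text tells. Its arguments: {"type":"object","properties":{"deltas":{"type":"array","items":{"type":"array","items":{"type":"number"}}},"grip_force":{"type":"number"}},"required":["deltas"]}

```bash
mkdir -p pics
python3 - <<'E'
from workcell import telemetry, vision
import cv2, numpy as np
s=telemetry.observe(); print(s['clock'],s['position'],s['tool_rot'],s['force'],s['grip_width'])
a=vision.grab_frame('scene');b=vision.grab_frame('side')
for n,i in(('scene',a),('side',b)):
    cv2.imwrite(f'pics/{n}0.png',i[:,:,::-1])
    c=vision.camera_info(n);R=cv2.Rodrigues(np.array(c['rvec']))[0];print(n,-R.T@np.array(c['tvec']).ravel(),np.array(c['mtx'])[0])
E
```

```text
0.0 [ 6.24673667e-01 -3.08791626e-05  2.30742609e-01] [-1.52194644  1.56967068 -3.09275033] [ 0.08083583 -0.19109007  0.78861841] 0.08523368889374093
scene [0.17970662 0.78164354 0.81125789] [388.69183856   0.         274.71365   ]
side [0.27235381 1.05581445 0.56987854] [396.09861015   0.         286.63808404]
```

View pics/scene0.png

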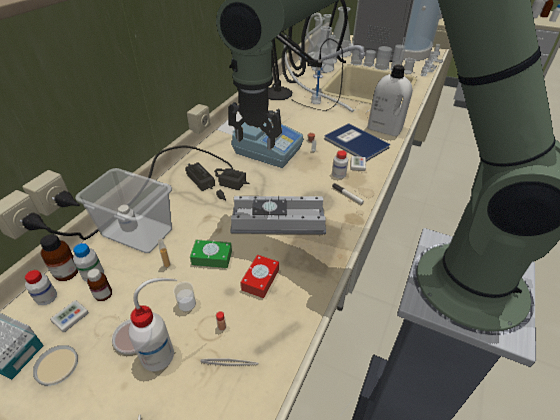

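View pics/side0.png

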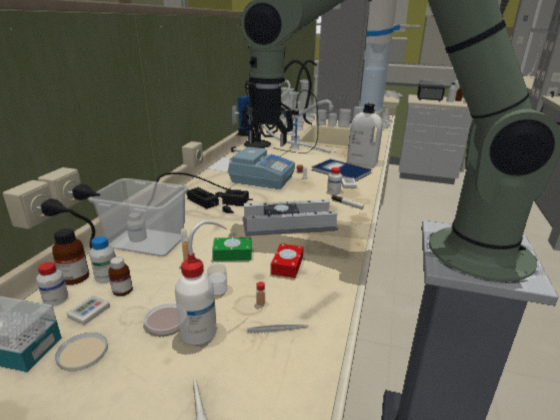

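Scene: stage at about (278,213) with the dark carrier in its trough near (268,206). The green block (211,253) and the red block (260,275) are decoys outside the trough. I'll enlarge a crop to confirm.

```bash
cat > h.py <<'E'
from workcell import telemetry, vision
import cv2, numpy as np
def cam(n):
    c=vision.camera_info(n); return np.array(c['mtx']),np.array(c['rvec'],float).ravel(),np.array(c['tvec'],float).ravel()
def ray(c,uv,z):
    K,r,t=c;R=cv2.Rodrigues(r)[0];o=-R.T@t
    d=R.T@np.linalg.solve(K,[uv[0],uv[1],1]);return o+d*(z-o[2])/d[2]
def proj(c,p):
    return cv2.projectPoints(np.array(p,float).reshape(-1,3),c[1],c[2],c[0],None)[0].reshape(-1,2)
E
python3 - <<'E'
from h import *
a=cv2.imread('pics/scene0.png')
cv2.imwrite('pics/crop0.png',cv2.resize(a[180:245,220:340],None,fx=6.6,fy=6.6,interpolation=cv2.INTER_CUBIC))
w=vision.grab_frame('wrist');cv2.imwrite('pics/wrist0.png',w[:,:,::-1])
E
```

```text
(no output)
```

View pics/crop0.png

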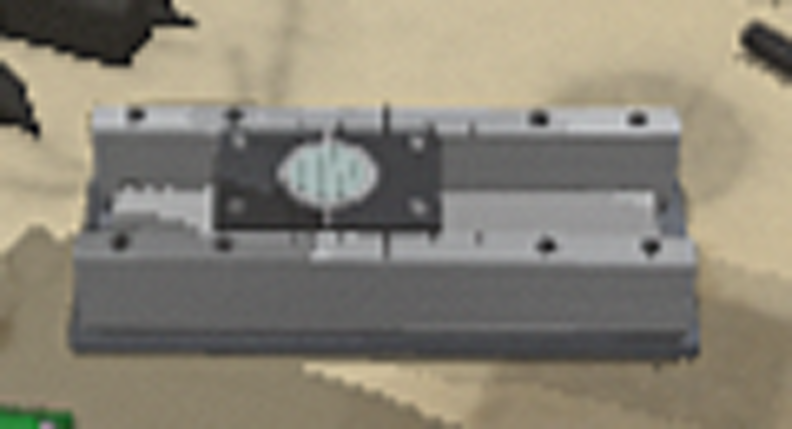

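The crop confirms the carrier: a dark block with a round lens window and a white line (327,180). It sits left of the black index line (386,118)-(386,243). Next I fit the stage pose from the rail corners.

Run:
```python
from h import *
from scipy.optimize import least_squares
c=cam('scene')
P=lambda u,v:np.array([220+(u+.5)/6.6-.5,180+(v+.5)/6.6-.5])
obs=[P(95,107),P(680,107),P(697,263),P(75,265)]
W=[ray(c,o,.054) for o in obs]
print(np.round(W,4)); print([round(np.linalg.norm(W[i]-W[(i+1)%4]),4) for i in range(4)])
# stage +x toward image left (carrier side)
ctr=np.mean(W,0); 
M=[ray(c,P(386,118),.054),ray(c,P(386,243),.054)]; L=[ray(c,P(327,135),.057),ray(c,P(325,230),.057)]
print('idx',np.round(M,4)); print('car',np.round(L,4))
loc=np.array([[.135,s,.054] for s in(1,)]) 
d=W[0]-W[1]; ex=d/np.linalg.norm(d)
def model(p):
    cs,sn=np.cos(p[2]),np.sin(p[2]); ex=np.array([cs,sn]);ey=np.array([-sn,cs])
    pts=[]
    for sx,sy in sg: pts.append([*(p[:2]+sx*.135*ex+sy*.052*ey),.054])
    return (proj(c,pts)-obs).ravel()
ey=np.array([-ex[1],ex[0]])
far=np.sign((W[0]-W[3])[:2]@ey)
sg=[(1,far),(-1,far),(-1,-far),(1,-far)]
s=least_squares(model,[*ctr[:2],np.arctan2(ex[1],ex[0])]);print(s.x,np.degrees(s.x[2]),np.round(s.fun,2))
e=np.array([np.cos(s.x[2]),np.sin(s.x[2])])
print('idx along',[(m[:2]-s.x[:2])@e for m in M],'car',[(m[:2]-s.x[:2])@e for m in L])
st=telemetry.observe();print(cv2.Rodrigues(np.array([0,0,0.]))[0].shape)
from scipy.spatial.transform import Rotation as R
print(np.round(R.from_euler('xyz',st['tool_rot']).as_matrix(),3))
```

```text
[[ 0.6952  0.0182  0.054 ]
 [ 0.453  -0.1022  0.054 ]
 [ 0.4084 -0.0066  0.054 ]
 [ 0.6481  0.1138  0.054 ]]
[np.float64(0.2704), np.float64(0.1054), np.float64(0.2682), np.float64(0.1066)]
idx [[ 0.5713 -0.0346  0.054 ]
 [ 0.5342  0.0416  0.054 ]]
car [[ 0.5885 -0.0086  0.057 ]
 [ 0.5603  0.0489  0.057 ]]
[0.55125931 0.00588414 0.45942261] 26.322976392058056 [-0.2   0.17 -0.27  0.27  0.5  -0.03 -0.06 -0.43]
idx along [np.float64(2.890431705947563e-05), np.float64(0.0005600604765673822)] car [np.float64(0.02696531265287965), np.float64(0.027134664313585643)]
(3, 3)
[[-0.001  1.     0.   ]
 [-0.     0.    -1.   ]
 [-1.    -0.001  0.   ]]
```

View pics/wrist0.png

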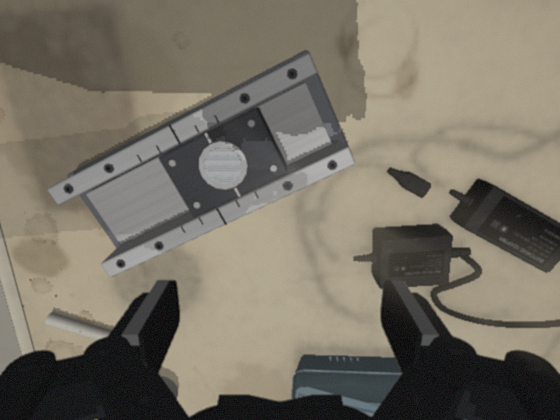

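The fit is good: reprojection error is at most 0.5 px, and the rail quad measures 270 x 106 mm against 270 x 104. The stage centre is (0.5513, 0.0059) with yaw 26.3°, and the carrier is at about +27 mm. I'll turn the jaws across the trough, shut them and go above the +x end.

Call:
{"method": "play_rows", "body": {"deltas": [[4,8,-5,0,0,-10.6,0],[5,10,-15,0,0,-10.6,0],[5,10,-20,0,0,-10.6,0],[5,10,-20,0,0,-10.6,0],[5,10,-20,0,0,-10.6,0],[4,8,-20,0,0,-10.6,0],[0,0,0,0,0,0,0],[0,0,0,0,0,0,0]], "grip_force": 40}}

```text
clock: 1.15
position: [0.6531, 0.0555, 0.132]
tool_rot: [2.275, 1.57, -0.402]
force: [0.8, -0.7, -0.4]
grip_width: 0.0003
```

Run:
```python
from h import *
s=telemetry.observe(); print(s['clock'],s['position'],s['tool_rot'],s['force'],s['grip_width'])
w=vision.grab_frame('wrist');cv2.imwrite('pics/wrist1.png',w[:,:,::-1])
a=vision.grab_frame('scene');cv2.imwrite('pics/scene1.png',cv2.resize(a[100:260,120:340,::-1],None,fx=3.5,fy=3.5))
v=np.hstack([w[:,:,::-1]*1]);cv2.imwrite('pics/c1.png',np.vstack([cv2.resize(w[:,:,::-1],(400,300)),cv2.resize(a[100:260,140:340,::-1],(400,300))]))
```

```text
1.15 [0.65312545 0.05552812 0.1319709 ] [ 2.27486871  1.57032439 -0.40195824] [ 0.84489499 -0.70076685 -0.3568097 ] 0.0003013048469171854
```

View pics/c1.png

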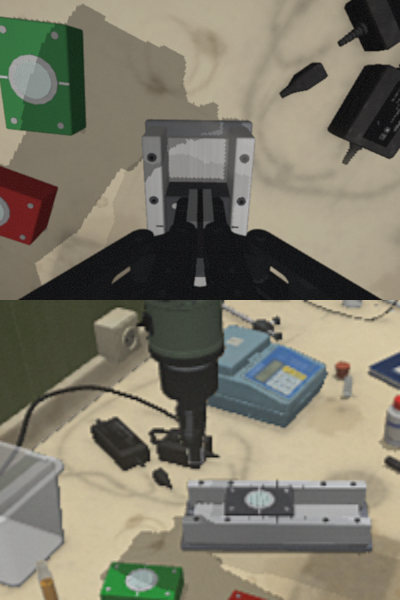

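Aligned: 113 mm along the stage and 0.7 mm off its centre line. The tip is clear of the carrier's end face (77 mm), and the clear bin and charger stay out of the way. Lowering now.

Call:
{"method": "play_rows", "body": {"deltas": [[0,0,-15,0,0,0,0],[0,0,-15,0,0,0,0],[0,0,-15,0,0,0,0],[0,0,-15,0,0,0,0],[0,0,-14,0,0,0,0],[0,0,-12,0,0,0,0],[0,0,-9,0,0,0,0],[0,0,0,0,0,0,0]]}}

```text
clock: 2.25
position: [0.6527, 0.0559, 0.0357]
tool_rot: [-0.314, 1.57, -2.994]
force: [0.2, 0.3, 0.4]
grip_width: -0.0001
```

Call:
{"method": "play_rows", "body": {"deltas": [[-2,-1,0,0,0,0,0],[-2,-1,0,0,0,0,0],[-2,-1,0,0,0,0,0],[-2,-1,0,0,0,0,0],[-2,-1,0,0,0,0,0],[-2,-1,0,0,0,0,0],[-2,-1,0,0,0,0,0],[0,0,0,0,0,0,0]]}}

```text
clock: 3.25
position: [0.6389, 0.0489, 0.0363]
tool_rot: [-0.374, 1.571, -3.055]
force: [0.1, 0.8, 0.3]
grip_width: 0.0002
```

Call:
{"method": "play_rows", "body": {"deltas": [[-1.6,-0.8,0,0,0,0,0],[-1.6,-0.8,0,0,0,0,0],[-1.4,-0.7,0,0,0,0,0],[-1.2,-0.6,0,0,0,0,0],[-1.2,-0.6,0,0,0,0,0],[-1.2,-0.6,0,0,0,0,0],[-1.2,-0.6,0,0,0,0,0],[-1.2,-0.6,0,0,0,0,0]]}}

```text
clock: 4.25
position: [0.6284, 0.0437, 0.0363]
tool_rot: [-2.957, 1.571, 0.645]
force: [0.2, 0.6, 0.4]
grip_width: 0.0001
```

Call:
{"method": "play_rows", "body": {"deltas": [[-1.4,-0.7,0,0,0,0,0],[-1.4,-0.7,0,0,0,0,0],[-1.4,-0.7,0,0,0,0,0],[-1.4,-0.7,0,0,0,0,0],[-1.4,-0.7,0,0,0,0,0],[-1.4,-0.7,0,0,0,0,0],[-1.4,-0.7,0,0,0,0,0],[-1.4,-0.7,0,0,0,0,0]]}}

```text
clock: 5.25
position: [0.6172, 0.038, 0.0363]
tool_rot: [2.866, 1.571, 0.185]
force: [3.5, 2.2, -0.7]
grip_width: -0.0
```

Call:
{"method": "play_rows", "body": {"deltas": [[-1.4,-0.7,0,0,0,0,0],[-1.4,-0.7,0,0,0,0,0],[-1.4,-0.7,0,0,0,0,0],[-1.4,-0.7,0,0,0,0,0],[-1.4,-0.7,0,0,0,0,0],[-1.4,-0.7,0,0,0,0,0],[-1.4,-0.7,0,0,0,0,0],[-1.4,-0.7,0,0,0,0,0]]}}

```text
clock: 6.25
position: [0.6059, 0.0325, 0.0363]
tool_rot: [-2.959, 1.571, 0.643]
force: [4.1, 1.4, -0.7]
grip_width: 0.0
```

Contact force is steady at about 4.2 N, so I expect about 10 mm of spring-back. I'll push 17 mm more, let go slowly and look.

Call:
{"method": "play_rows", "body": {"deltas": [[-1.4,-0.7,0,0,0,0,0],[-1.4,-0.7,0,0,0,0,0],[-1.4,-0.7,0,0,0,0,0],[-1.4,-0.7,0,0,0,0,0],[-1.4,-0.7,0,0,0,0,0],[-1.4,-0.7,0,0,0,0,0],[-1.4,-0.7,0,0,0,0,0],[-1.4,-0.7,0,0,0,0,0]]}}

```text
clock: 7.25
position: [0.5947, 0.0268, 0.0363]
tool_rot: [3.047, 1.571, 0.366]
force: [4.2, 2.3, 0.2]
grip_width: -0.0
```

Call:
{"method": "play_rows", "body": {"deltas": [[-1.4,-0.7,0,0,0,0,0],[-1.4,-0.7,0,0,0,0,0],[-1.4,-0.7,0,0,0,0,0],[0,0,0,0,0,0,0]]}}

```text
clock: 7.75
position: [0.5905, 0.0247, 0.0363]
tool_rot: [-0.557, 1.571, 3.045]
force: [4.8, 2.2, -1.0]
grip_width: 0.0
```

Call:
{"method": "play_rows", "body": {"deltas": [[1.5,0.75,0,0,0,0,0],[2,1,0,0,0,0,0],[2,1,0,0,0,0,0],[2,1,0,0,0,0,0],[2,1,0,0,0,0,0],[2,1,0,0,0,0,0],[2,1,0,0,0,0,0],[2,1,0,0,0,0,0]]}}

```text
clock: 8.75
position: [0.6061, 0.0326, 0.0363]
tool_rot: [-0.474, 1.571, 3.128]
force: [-0.3, 0.8, -0.1]
grip_width: 0.0
```

Run:
```python
from h import *
s=telemetry.observe(); print(s['clock'],s['position'],s['force'])
w=vision.grab_frame('wrist');a=vision.grab_frame('scene');b=vision.grab_frame('side')
cv2.imwrite('pics/s2.png',a[:,:,::-1]);cv2.imwrite('pics/w2.png',w[:,:,::-1]);cv2.imwrite('pics/d2.png',b[:,:,::-1])
cv2.imwrite('pics/c2.png',np.vstack([cv2.resize(a[190:225,225:335,::-1],None,fx=7,fy=7,interpolation=cv2.INTER_CUBIC),cv2.resize(b[195:240,237:347,::-1],None,fx=7,fy=7,interpolation=cv2.INTER_CUBIC)]))
```

```text
8.75 [0.60613127 0.0325817  0.03625277] [-0.31996691  0.77701074 -0.080147  ]
```

View pics/c2.png

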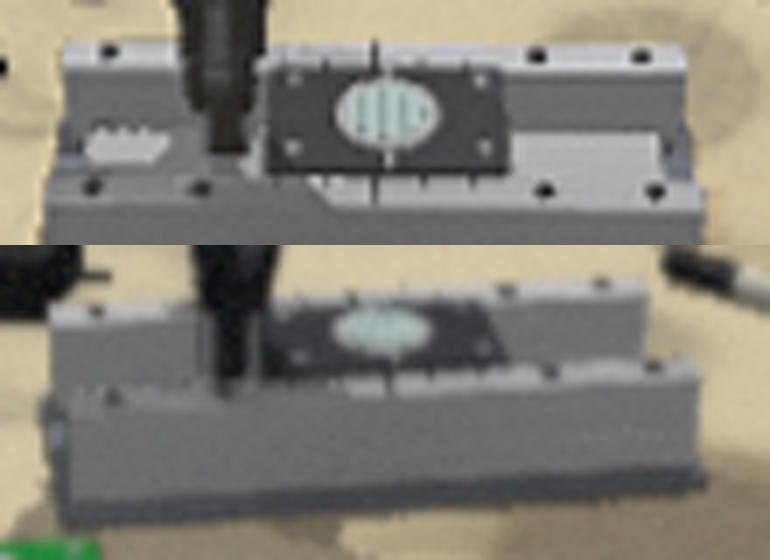

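Scene crop: white line at (389,75)-(389,160), index at (375,50)-(375,195). The carrier is past the line by only a few mm, so I'll compute it.

```bash
cat >> h.py <<'E'
X0=np.array([.55126,.00588]);A=.45942;EX=np.array([np.cos(A),np.sin(A)]);EY=np.array([-EX[1],EX[0]])
def st(p): p=np.asarray(p)[:2]-X0; return np.round(1e3*np.array([p@EX,p@EY]),2)
E
python3 - <<'E'
from h import *
c=cam('scene');P=lambda u,v:np.array([225+(u+.5)/7-.5,190+(v+.5)/7-.5])
for u,v,z in((389,75,.057),(389,160,.057),(375,50,.054),(375,195,.054)): print(st(ray(c,P(u,v),z)))
print(st([.5905,.0247]),st(telemetry.observe()['position']))
d=cam('side');P=lambda u,v:np.array([237+(u+.5)/7-.5,195+(v-245+.5)/7-.5])
for u,v,z in((390,360,.057),(388,385,.054)): print(st(ray(d,P(u,v),z)))
E
```

```text
[ -6.09 -28.34]
[-5.53 25.93]
[ -0.24 -48.64]
[ 0.35 43.97]
[43.52 -0.53] [60.98 -0.4 ]
[-4.24 31.31]
[-4.000e-02  4.863e+01]
```

The rest position is about -5.7 mm after a peak TCP of 43.5, so rest ≈ TCP - 49.2. One more tap to TCP ≈ 39.3 should give about -10.

Call:
{"method": "play_rows", "body": {"deltas": [[-1.4,-0.7,0,0,0,0,0],[-1.4,-0.7,0,0,0,0,0],[-1.2,-0.6,0,0,0,0,0],[-1.2,-0.6,0,0,0,0,0],[-1.4,-0.7,0,0,0,0,0],[-1.4,-0.7,0,0,0,0,0],[-1.4,-0.7,0,0,0,0,0],[-1.4,-0.7,0,0,0,0,0]]}}

```text
clock: 9.9
position: [0.5954, 0.0272, 0.0363]
tool_rot: [3.126, 1.57, 0.446]
force: [2.0, 1.3, -0.5]
grip_width: 0.0
```

Call:
{"method": "play_rows", "body": {"deltas": [[-1.4,-0.7,0,0,0,0,0],[-1.4,-0.7,0,0,0,0,0],[-1.4,-0.7,0,0,0,0,0],[-1.4,-0.7,0,0,0,0,0],[-1.4,-0.7,0,0,0,0,0],[-1.6,-0.8,0,0,0,0,0],[0,0,0,0,0,0,0]]}}

```text
clock: 10.78
position: [0.5866, 0.0227, 0.0363]
tool_rot: [-0.43, 1.571, -3.111]
force: [4.0, 1.3, -1.4]
grip_width: 0.0003
```

Call:
{"method": "play_rows", "body": {"deltas": [[1.5,0.75,0,0,0,0,0],[2,1,0,0,0,0,0],[2,1,0,0,0,0,0],[2,1,0,0,0,0,0],[2,1,0,0,0,0,0],[2,1,0,0,0,0,0],[2,1,0,0,0,0,0],[6,3,0,0,0,0,0]]}}

```text
clock: 11.78
position: [0.6063, 0.0326, 0.0363]
tool_rot: [-0.262, 1.571, -2.943]
force: [0.5, 0.5, 0.3]
grip_width: -0.0002
```

Call:
{"method": "play_rows", "body": {"deltas": [[4,2,10,0,0,0,0],[0,0,15,0,0,0,0],[0,0,20,0,0,0,0],[0,0,20,0,0,0,0],[0,0,20,0,0,0,0],[0,0,0,0,0,0,0]]}}

```text
clock: 12.52
position: [0.6111, 0.0346, 0.1237]
tool_rot: [2.861, 1.568, 0.18]
force: [0.4, -0.4, 0.3]
grip_width: -0.0
```

```bash
cat >> h.py <<'E'
def look(k):
    s=telemetry.observe(); print(s['clock'],s['position'],st(s['position']),s['force'])
    a=vision.grab_frame('scene');b=vision.grab_frame('side')
    cv2.imwrite(f'pics/s{k}.png',a[:,:,::-1]);cv2.imwrite(f'pics/d{k}.png',b[:,:,::-1])
    g=a[190:225,225:335,::-1];d=b[195:240,237:347,::-1]
    r=lambda i:cv2.resize(i,None,fx=7,fy=7,interpolation=cv2.INTER_CUBIC)
    cv2.imwrite(f'pics/c{k}.png',np.vstack([r(g),r(d)]))
E
python3 -c "from h import *;look(3)"
```

```text
12.525 [0.61107673 0.03460795 0.12369154] [66.35 -0.78] [ 0.38436547 -0.4172293   0.30116   ]
```

View pics/c3.png

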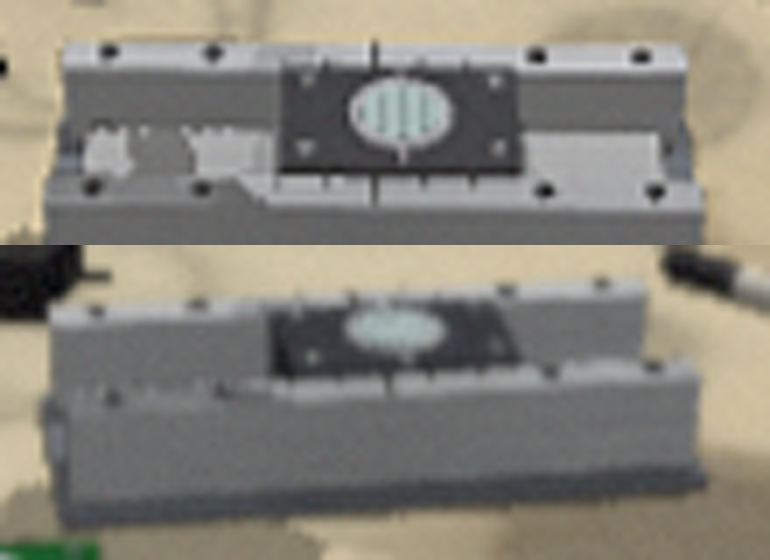

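Scene crop: white line near (402,155), index at (375,195), so the carrier rests roughly 10-11 mm past the line. I'll cross over to the -x end, where the wrist camera looks down on the carrier, and measure that better.

Call:
{"method": "play_rows", "body": {"deltas": [[-14,-7,4,0,0,0,0],[-20,-10,6,0,0,0,0],[-20,-10,6,0,0,0,0],[-22,-10,5,0,0,0,0],[-22,-10,0,0,0,0,0],[-22,-11,0,0,0,0,0],[-15,-8,0,0,0,0,0],[-8,-4,0,0,0,0,0]]}}

```text
clock: 13.62
position: [0.4663, -0.036, 0.1423]
tool_rot: [-0.449, 1.571, -3.13]
force: [0.6, -0.3, -0.0]
grip_width: 0.0002
```

Run:
```python
from h import *
s=telemetry.observe(); print(s['clock'],s['position'],st(s['position']),s['force'])
np.savez('w4.npz',*cam('wrist'))
w=vision.grab_frame('wrist');cv2.imwrite('pics/w4.png',w[:,:,::-1])
```

```text
13.625 [ 0.46628026 -0.03595737  0.14231667] [-94.72   0.18] [ 0.58106262 -0.34947566 -0.02822718]
```

View pics/w4.png

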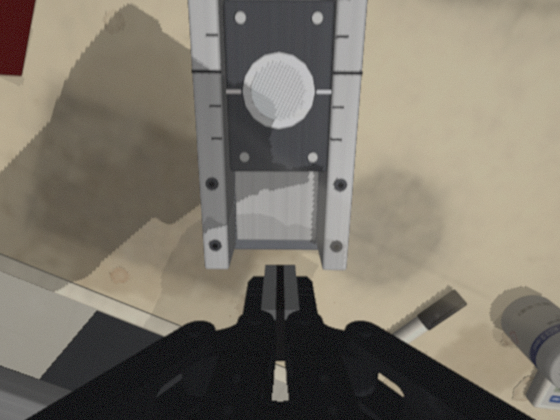

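Wrist view: index at y≈72, scale lines at y≈105 and 138 (-20 and -40 mm), carrier's white line at y≈91.5.

```bash
cat >> h.py <<'E'
def meas(c,img,rows=(40,125)):
    # bright carrier-line rows in columns beside the window; dark index rows on the rails
    g=cv2.cvtColor(img,cv2.COLOR_BGR2GRAY).astype(float)
    return g
E
python3 - <<'E'
from h import *
f=np.load('w4.npz');c=(f['arr_0'],f['arr_1'],f['arr_2'])
g=cv2.cvtColor(cv2.imread('pics/w4.png'),cv2.COLOR_BGR2GRAY).astype(float)
def cent(us,v0,v1,sgn):
    p=sgn*g[v0:v1,us].mean(1);p=np.clip(p-np.median(p)-15,0,None);return (p*np.arange(v0,v1)).sum()/p.sum()
out={}
for n,us,v0,v1,s,z in(('carL',slice(230,238),82,102,1,.057),('carR',slice(318,328),82,102,1,.057),('idxL',slice(198,214),62,82,-1,.054),('idxR',slice(343,357),62,82,-1,.054),('m20L',slice(211,217),97,113,-1,.054),('m20R',slice(334,341),97,113,-1,.054),('m40R',slice(332,338),130,147,-1,.054)):
    v=cent(us,v0,v1,s);print(n,round(v,2),st(ray(c,((us.start+us.stop-1)/2,v),z)))
K,r,t=c;R=cv2.Rodrigues(r)[0];print('cam',st(-R.T@t),(-R.T@t)[2])
E
```

```text
carL 91.08 [-14.04  27.9 ]
carR 91.44 [-14.19 -26.4 ]
idxL 71.23 [-2.64 44.82]
idxR 72.62 [ -3.32 -42.74]
m20L 105.46 [-22.59  41.14]
m20R 106.78 [-23.29 -36.19]
m40R 139.09 [-43.29 -35.64]
cam [-13.69  -0.27] 0.2850897318100669
```

Relative to the index, the carrier rests at -11.1 mm: both sides agree, and the scale lines read -20 and -40 correctly. That is about 1 cm past. Next I lower at the -x end and push back with a first tap that stops short.

Call:
{"method": "play_rows", "body": {"deltas": [[0,0,-15,0,0,0,0],[0,0,-17,0,0,0,0],[0,0,-17,0,0,0,0],[0,0,-17,0,0,0,0],[0,0,-15,0,0,0,0],[0,0,-14,0,0,0,0],[0,0,-11,0,0,0,0],[0,0,0,0,0,0,0]]}}

```text
clock: 14.68
position: [0.4668, -0.0355, 0.0356]
tool_rot: [-0.451, 1.57, -3.132]
force: [-0.6, -0.2, 0.7]
grip_width: 0.0001
```

Call:
{"method": "play_rows", "body": {"deltas": [[2,1,0,0,0,0,0],[2,1,0,0,0,0,0],[2,1,0,0,0,0,0],[2,1,0,0,0,0,0],[2,1,0,0,0,0,0],[2,1,0,0,0,0,0],[2,1,0,0,0,0,0],[1.4,0.7,0,0,0,0,0]]}}

```text
clock: 15.68
position: [0.4827, -0.0277, 0.0363]
tool_rot: [-0.528, 1.571, 3.075]
force: [-1.0, 0.8, 0.1]
grip_width: 0.0
```

Call:
{"method": "play_rows", "body": {"deltas": [[1.2,0.6,0,0,0,0,0],[1.2,0.6,0,0,0,0,0],[1.2,0.6,0,0,0,0,0],[1.2,0.6,0,0,0,0,0],[1.2,0.6,0,0,0,0,0],[1.4,0.7,0,0,0,0,0],[1.4,0.7,0,0,0,0,0],[1.4,0.7,0,0,0,0,0]]}}

```text
clock: 16.68
position: [0.4927, -0.0227, 0.0363]
tool_rot: [-0.075, 1.57, -2.756]
force: [-2.1, -2.9, 1.5]
grip_width: 0.0
```

Call:
{"method": "play_rows", "body": {"deltas": [[1.4,0.7,0,0,0,0,0],[1.4,0.7,0,0,0,0,0],[1.4,0.7,0,0,0,0,0],[1.4,0.7,0,0,0,0,0],[1.4,0.7,0,0,0,0,0],[1.4,0.7,0,0,0,0,0],[0.6,0.3,0,0,0,0,0],[0,0,0,0,0,0,0]]}}

```text
clock: 17.68
position: [0.5014, -0.0184, 0.0363]
tool_rot: [-0.183, 1.57, -2.864]
force: [-5.8, -4.5, 5.4]
grip_width: 0.0002
```

Call:
{"method": "play_rows", "body": {"deltas": [[-1.5,-0.75,0,0,0,0,0],[-2,-1,0,0,0,0,0],[-2,-1,0,0,0,0,0],[-2,-1,0,0,0,0,0],[-2,-1,0,0,0,0,0],[-2,-1,0,0,0,0,0],[-2,-1,0,0,0,0,0],[-2,-1,0,0,0,0,0]]}}

```text
clock: 18.68
position: [0.4864, -0.0258, 0.0363]
tool_rot: [2.962, 1.57, 0.281]
force: [0.3, -0.4, -0.0]
grip_width: 0.0003
```

Call:
{"method": "play_rows", "body": {"deltas": [[-3,-1.5,0,0,0,0,0],[0,0,0,0,0,0,0]]}}

```text
clock: 18.92
position: [0.4832, -0.0275, 0.0363]
tool_rot: [2.656, 1.571, -0.026]
force: [-0.2, -0.0, 0.5]
grip_width: -0.0001
```

Run:
```python
from h import *
s=telemetry.observe(); print(s['clock'],s['position'],st(s['position']),s['force'])
np.savez('w5.npz',*cam('wrist'))
w=vision.grab_frame('wrist');cv2.imwrite('pics/w5.png',w[:,:,::-1])
```

```text
18.925 [ 0.48319822 -0.02751947  0.03634476] [-75.81   0.24] [-0.1962692  -0.01841068  0.48504388]
```

View pics/w5.png

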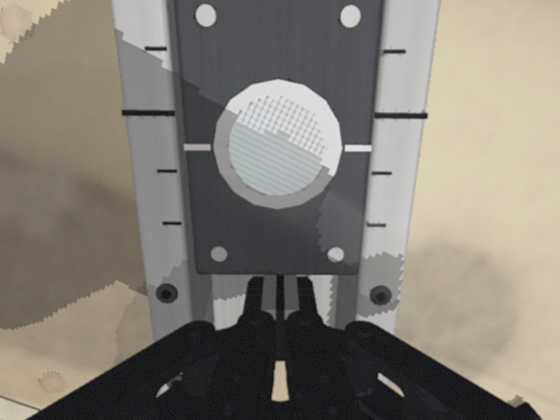

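Wrist view: index at y≈114, white line at y≈147, scale lines at y≈172 and 223. The carrier has hardly moved. I'll measure it exactly.

Run:
```python
from h import *
f=np.load('w5.npz');c=(f['arr_0'],f['arr_1'],f['arr_2'])
g=cv2.cvtColor(cv2.imread('pics/w5.png'),cv2.COLOR_BGR2GRAY).astype(float)
def cent(us,v0,v1,sgn):
    p=sgn*g[v0:v1,us].mean(1);p=np.clip(p-np.median(p)-15,0,None);return (p*np.arange(v0,v1)).sum()/p.sum()
for n,us,v0,v1,s,z in(('carL',slice(187,207),138,157,1,.057),('carR',slice(348,368),138,157,1,.057),('idxL',slice(125,172),104,124,-1,.054),('idxR',slice(380,424),104,124,-1,.054),('m20L',slice(160,174),162,182,-1,.054),('m20R',slice(375,388),162,182,-1,.054)):
    v=cent(us,v0,v1,s);print(n,round(v,2),st(ray(c,((us.start+us.stop-1)/2,v),z)))
print('face',st(ray(c,(278,273),.057)),st([.5014,-.0184]))
```

```text
carL 146.84 [-13.13  28.37]
carR 147.77 [-13.37 -26.89]
idxL 112.62 [-2.   44.75]
idxR 115.36 [ -2.76 -41.79]
m20L 170.65 [-22.11  40.47]
m20R 172.78 [-22.77 -36.65]
face [-61.69   0.41] [-55.46   0.35]
```

The carrier is still at -10.9 mm. The 16 mm push only deflected the plate. There was also a +5 N vertical component, meaning the tool bore down on the carrier and raised its friction. I'll raise the tool about 2 mm and push again in small steps while watching fz.

Call:
{"method": "play_rows", "body": {"deltas": [[0,0,1,0,0,0,0],[0,0,1,0,0,0,0],[1.2,0.6,0,0,0,0,0],[1.2,0.6,0,0,0,0,0],[1.2,0.6,0,0,0,0,0],[1.2,0.6,0,0,0,0,0]]}}

```text
clock: 19.73
position: [0.4881, -0.025, 0.0383]
tool_rot: [-0.146, 1.571, -2.827]
force: [-0.9, -0.4, -0.1]
grip_width: 0.0002
```

Call:
{"method": "play_rows", "body": {"deltas": [[1.4,0.7,0,0,0,0,0],[1.4,0.7,0,0,0,0,0],[1.4,0.7,0,0,0,0,0]]}}

```text
clock: 20.1
position: [0.4922, -0.0229, 0.0383]
tool_rot: [-0.159, 1.57, -2.84]
force: [-2.2, -1.5, 1.1]
grip_width: 0.0001
```

Call:
{"method": "play_rows", "body": {"deltas": [[1.4,0.7,0,0,0,0,0],[1.4,0.7,0,0,0,0,0]]}}

```text
clock: 20.35
position: [0.495, -0.0216, 0.0383]
tool_rot: [-0.089, 1.57, -2.77]
force: [-2.9, -3.3, 0.7]
grip_width: 0.0001
```

Call:
{"method": "play_rows", "body": {"deltas": [[1.4,0.7,0,0,0,0,0],[1.4,0.7,0,0,0,0,0]]}}

```text
clock: 20.6
position: [0.4978, -0.0202, 0.0382]
tool_rot: [-0.139, 1.57, -2.82]
force: [-4.3, -4.1, 1.8]
grip_width: -0.0001
```

Call:
{"method": "play_rows", "body": {"deltas": [[1.4,0.7,0.2,0,0,0,0],[1.4,0.7,0.2,0,0,0,0]]}}

```text
clock: 20.85
position: [0.5007, -0.0185, 0.0386]
tool_rot: [-0.887, 1.57, 2.716]
force: [-3.0, -0.6, -2.0]
grip_width: 0.0002
```

A slight upward drift freed it: fz changed sign and it slid. I'll let go and measure.

Call:
{"method": "play_rows", "body": {"deltas": [[-1.4,-0.7,0,0,0,0,0],[-2,-1,0,0,0,0,0],[-2,-1,0,0,0,0,0],[-2,-1,0,0,0,0,0],[-2,-1,0,0,0,0,0],[-2,-1,0,0,0,0,0],[-2.2,-1.1,0,0,0,0,0],[-2.2,-1.1,0,0,0,0,0]]}}

```text
clock: 21.85
position: [0.4848, -0.0267, 0.0387]
tool_rot: [2.909, 1.571, 0.228]
force: [-0.2, -0.4, 0.6]
grip_width: -0.0001
```

```bash
cat > m.py <<'E'
from h import *
import sys
def run(k):
    s=telemetry.observe(); print(round(s['clock'],2),s['position'],st(s['position']),np.round(s['force'],1))
    c=cam('wrist');w=vision.grab_frame('wrist');cv2.imwrite(f'pics/w{k}.png',w[:,:,::-1])
    g=cv2.cvtColor(w,cv2.COLOR_RGB2GRAY).astype(np.float32)
    # rectify to stage plane at z: 4 px/mm, x -40..40 down, y -50..50
    xs=np.arange(-40,30,.1);off=-2.4
    def prof(y0,y1,z):
        ys=np.arange(y0,y1,.25);G=np.array([[*(X0+1e-3*(x)*EX+1e-3*y*EY),z] for x in xs for y in ys])
        uv=proj(c,G).astype(np.float32).reshape(len(xs),len(ys),2)
        return cv2.remap(g,uv[...,0],uv[...,1],cv2.INTER_LINEAR).mean(1)
    def pk(p,s,lo,hi):
        q=s*(p-cv2.medianBlur(p.astype(np.float32).reshape(-1,1),5).ravel()*0-cv2.GaussianBlur(p.reshape(-1,1),(1,161),0,sigmaY=30).ravel())
        q=np.where((xs>lo)&(xs<hi),q,-1e9);i=q.argmax();sl=slice(max(i-12,0),i+13);ww=np.clip(q[sl]-q[i]*.4,0,None)
        return round(float((ww*xs[sl]).sum()/ww.sum()),2),round(float(q[i]),0)
    I=[pk(prof(36,50,.054),-1,-8,4),pk(prof(-50,-36,.054),-1,-8,4)]
    C=[pk(prof(24,30,.057),1,-20,15),pk(prof(-30,-24,.057),1,-20,15)]
    print('idx',I,'car',C,'rel',np.mean([a[0] for a in C])-np.mean([a[0] for a in I]))
if __name__=='__main__': run(sys.argv[1])
E
python3 m.py 6
```

```text
21.85 [ 0.48478218 -0.02665608  0.03870642] [-74.01   0.32] [-0.2 -0.4  0.6]
idx [(-2.24, 80.0), (-3.01, 112.0)] car [(-4.72, 71.0), (-4.76, 98.0)] rel -2.115
```

View pics/w6.png

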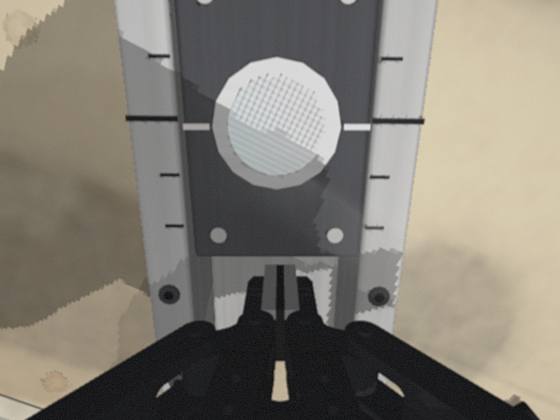

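The carrier is at -2.1 mm, so a fine tap is needed. Free contact is at TCP ≈ -63. I'll push to about -54 with the same slight upward drift.

Call:
{"method": "play_rows", "body": {"deltas": [[1.4,0.7,0,0,0,0,0],[1.4,0.7,0,0,0,0,0],[1.4,0.7,0,0,0,0,0],[1.4,0.7,0,0,0,0,0],[1.4,0.7,0,0,0,0,0],[1.2,0.6,0,0,0,0,0],[1.2,0.6,0,0,0,0,0],[1.4,0.7,0,0,0,0,0]]}}

```text
clock: 22.9
position: [0.4957, -0.0212, 0.0387]
tool_rot: [-0.448, 1.571, -3.129]
force: [-1.4, -0.1, 0.2]
grip_width: -0.0
```

Call:
{"method": "play_rows", "body": {"deltas": [[1.4,0.7,0,0,0,0,0],[1.4,0.7,0,0,0,0,0],[1.4,0.7,0,0,0,0,0]]}}

```text
clock: 23.28
position: [0.4998, -0.0192, 0.0387]
tool_rot: [-0.168, 1.57, -2.849]
force: [-2.6, -1.3, 2.0]
grip_width: -0.0001
```

Call:
{"method": "play_rows", "body": {"deltas": [[1.4,0.7,0.2,0,0,0,0],[1,0.5,0.2,0,0,0,0]]}}

```text
clock: 23.52
position: [0.502, -0.0178, 0.0389]
tool_rot: [-0.418, 1.57, -3.099]
force: [-3.2, -0.8, -2.7]
grip_width: 0.0001
```

Call:
{"method": "play_rows", "body": {"deltas": [[0.7,0.35,0.1,0,0,0,0],[0,0,0,0,0,0,0]]}}

```text
clock: 23.78
position: [0.5029, -0.0175, 0.0391]
tool_rot: [-0.627, 1.571, 2.975]
force: [-2.3, -0.5, -1.5]
grip_width: 0.0002
```

Call:
{"method": "play_rows", "body": {"deltas": [[-1.4,-0.7,0,0,0,0,0],[-2,-1,0,0,0,0,0],[-2,-1,0,0,0,0,0],[-2,-1,0,0,0,0,0],[-2,-1,0,0,0,0,0],[-2,-1,0,0,0,0,0],[-2.2,-1.1,0,0,0,0,0],[-2.2,-1.1,0,0,0,0,0]]}}

```text
clock: 24.78
position: [0.4871, -0.0255, 0.0392]
tool_rot: [2.988, 1.571, 0.307]
force: [0.4, -0.0, -0.3]
grip_width: 0.0001
```

```bash
python3 m.py 7
```

```text
24.77 [ 0.48707331 -0.02549876  0.03918968] [-71.45   0.34] [ 0.4 -0.  -0.3]
idx [(-2.23, 80.0), (-3.01, 113.0)] car [(-2.37, 69.0), (-2.34, 98.0)] rel 0.2650000000000001
```

The measured offset is +0.3 mm. I'll back off, lift clear and check with the other cameras before handing in.

Call:
{"method": "play_rows", "body": {"deltas": [[-4,-2,0,0,0,0,0],[-4,-2,5,0,0,0,0],[0,0,15,0,0,0,0],[0,0,20,0,0,0,0],[0,0,25,0,0,0,0],[0,0,25,0,0,0,0],[0,0,10,0,0,0,0],[0,0,0,0,0,0,0]]}}

```text
clock: 25.82
position: [0.4795, -0.0293, 0.1399]
tool_rot: [2.89, 1.569, 0.209]
force: [-0.1, 0.1, -0.0]
grip_width: -0.0001
```

```bash
python3 m.py 8
python3 - <<'E'
from h import *
look(8)
w=cv2.imread('pics/w8.png')
c=cv2.imread('pics/c8.png');cv2.imwrite('pics/f8.png',np.vstack([c[:245],cv2.resize(w[20:180,160:400],None,fx=3.2,fy=3.2)[:350,:770] if 0 else cv2.resize(w[20:130,160:400],(770,353))]))
E
```

```text
25.82 [ 0.47951327 -0.02926737  0.13985245] [-79.89   0.31] [-0.1  0.1 -0. ]
idx [(-2.08, 67.0), (-2.86, 93.0)] car [(-2.13, 63.0), (-2.15, 83.0)] rel 0.33000000000000007
25.875 [ 0.47917571 -0.02928966  0.13916579] [-80.21   0.44] [0.53127424 1.01198982 0.11958907]
```

View pics/f8.png

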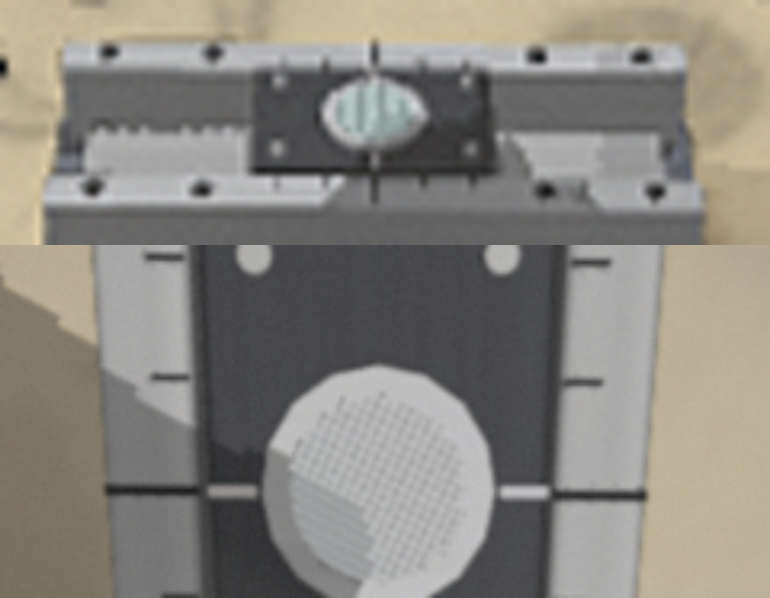

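Both views show the white line in line with the index (scene crop: both at x≈375; wrist crop: both at y≈492). The tool is clear, so I'm handing in.

```bash
python3 -c "
from workcell import workorder; print(workorder.job_done())"
```

```text
the job is handed in; nothing more can be done
None
```

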